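Run a glass jar down the jar slide and catch it softly

ROBOT

A 6-joint arm with a two-finger parallel gripper is mounted at the origin on the work surface. World frame = base frame: x ahead of the robot, y to its left, z up, the work surface at z = 0. Lengths are in m, angles in rad, forces in N, time in s.
With the tool pointing down it reaches from about 0.35 to 0.85 m from the base axis. Payload 8.1 kg.
Tool frame: the origin (TCP) lies at the very end of the fingers, on their centre line; the grasp point (between the pads) lies 19 mm behind it; z points along the fingers, y is the direction in which the jaws open and shut (so a half turn about z gives the same grasp; the last joint's range is limited). The gripper opens to 93 mm and grips with 3 to 60 N. Pads are 15 mm wide; open, the fingers measure 128 mm over their backs; the gripper's body (75 mm by 188 mm) begins 65 mm behind the grasp point.
Start: joints at [1.084, 0.13, 1.488, -0, 1.523, -0.085], TCP at [0.235, 0.552, 0.185] pointing down, gripper open.
Joint ranges: [-2.96, 2.96], [-0.89, 2.26], [0.02, 2.5], [-1.34, 4.48], [0, 2.73], [-2.66, 2.66]. Speed limits (rad/s): [2.39, 2.39, 2.79, 3.14, 3.14, 3.14].

INTERFACE

Orientations are given as a rotation vector (axis times angle).
In Python, from plant import robot gives the robot as it stands.
- The arm moves only by the shell command python3 -m inch 'ROWS' [FORCE]. ROWS is JSON, a list that holds one entry, the list of rows, each a list of 7 numbers: the shift along the tool's x, y, z in cm, then the turn, a rotation vector about the tool's x, y, z in degrees, then the gripper command: -1 is fully open, 1 is shut, values between are in proportion. A call has 1 to 5 rows; each row shifts and turns the commanded pose from where the row before left it, along the tool's axes as they then stand; what a row does not reach is not made up. A row lasts 1/10 s, in which the tool goes at most 50 mm and 8.59 degrees, less where a joint would pass 70% of its speed; a pose out of reach is approached as far as the arm can. A call with a gripper value outside its range is refused whole. The fingers move at their own pace and stop on an object; FORCE is the grip in N (left out, the last holds). Time passes only in rows, so rows that do not move let the fingers close. It gives the time, the measured TCP pose, the force and the opening at its end, in the units of the state.
- robot.read_state(): the state, without advancing time (a new reading comes with each control period).
- robot.read_camera(name): name is "scene" or "side" or "wrist"; returns a dict with "image" (400x640x3 uint8, blue, green, red), "K" (3x3 intrinsics, pixels), "R" (3x3) and "t" (3): a world point X has camera coordinates R X + t; the wrist camera has in their place "tool_from_camera" (4x4, takes a point from camera to tool coordinates, whose origin is the TCP and whose axes are the flange's). Camera axes: x right, y down, z forward; pixel columns grow to the right and rows downward; lengths in m; the calibration is good to about 2 mm. A picture is of the moment at which its call begins: read the wrist's pose just before it. There is no depth.
- robot.close_job(): hands the job in, once; it reports no verdict.
The state is a dict: "t": time; "q": joint angles; "dq": joint speeds; "joint_torque": joint torques, N m; "tool_pos": TCP position; "orientation": TCP orientation; "force": force on the tool from outside, world axes, zero at the start; "wrist_torque": the same for the moment, N m; "opening": finger opening in m.
Only numpy, scipy, OpenCV 4.12 (cv2) and the standard library are available. Lean on these libraries where they do the work, as an engineer would, in place of code of your own. Each camera call takes 0.05 s, during which the arm holds its last target. There are 200 camera calls.

TASK

Press the red knob beside the sloping wooden jar slide fully down to drop the gate, and let the amber glass jar roll freely, untouched, past the orange line. Then meet it softly with the fingertips and go along with it (no bump against a still hand, no gripping), slowing it gradually so that it crosses the green line without having stopped, at a creep of about 10 cm/s, and bring it to a standstill between the green line and the steel end stop. Hold it still there for a good second, then take the hand away so that it rolls the last few centimetres to rest against the stop, and leave everything else alone.

Things in the scene. Friction and masses are not known exactly. Their poses are not given: they have to be found in the camera images.
- rack: Foot of the pale wooden jar slide (500 mm long along its y, 132 mm wide), fixed on the counter. Origin on the counter under its middle; frame level, z up, y towards the low end. The deck's top is 0.058 - slope*(y + 0.16) m above the counter at rack y (slope: see joint slope). Channel 108 mm wide between rims 18 mm high. The jar's centre runs at rack x = 0, 34 mm above the deck.
- jar: Fragile amber glass jar, brass lid, lying across the slide behind the gate (centre at rack y = -0.189); diameter 68, length 100 mm, about 0.45 kg (30 percent either way). Origin: its centre; its x along the jar, y and z turn as it rolls. Set free it speeds up by about 6.5*(slope - 0.02) m/s2. Never push or grip it with more than 8 N; slow it over half a second or more.
- slope (a joint): Set-up of the deck's tilt, already clamped, not to be changed: the deck falls at 0.043 rad + this value towards rack +y (0.034 to 0.052 rad in all), turning about an axle across the slide at rack y = -0.16.
- gate (a joint): Travel of the push-down gate, m: 0 = up, its aluminium bar stands 12 mm above the deck and holds the jar; 0.018 = fully down, below the deck, the jar runs free (from about 0.012). Takes about 4 N on the red knob, stays where it is left.
- gate_top (a point): Middle of the top face of the red knob (30 mm across) that pushes the gate down through a side bar. It stands beside the slide on its -x side at rack (-0.098, 0.012), 50 mm above the deck when up, and goes straight down 18 mm.
- line (a point): Middle of the orange line painted across deck and rims, on the deck, at rack x = 0, y = -0.060. The jar crosses it at 0.15 to 0.27 m/s, about a second after the gate drops.
- green (a point): Middle of the green line painted across deck and rims, on the deck, at rack x = 0, y = 0.117. From here to the stop the jar must never be faster than 0.18 m/s; before here it must not be stopped.
- stop (a point): Foot of the uphill face of the end stop (steel plate with black pad, 52 mm high, across the whole slide), on the deck at rack x = 0, y = 0.224. The jar touches it when its centre is at rack y = 0.191; unchecked it would hit at 0.3 to 0.4 m/s.
- pepper: Small spice jar with steel cap, 44 mm across, 85 mm high, beyond the slide; leave alone. Origin: centre of its underside.
- paprika: Small amber spice jar with red cap, 44 mm across, 85 mm high, beyond the slide; leave alone. Origin: centre of its underside.
- tin: Food tin with green label, 74 mm across, 80 mm high, beyond the slide; leave alone. Origin: centre of its underside.
- spoon: Spatula with dark handle and steel blade, 260 mm long, lying on the chopping board to the right; leave alone. Origin: middle of its underside.
There are look-alikes about, which are no part of the job. What is shaped like the jar but purple is not meant.

How it is judged:
On the way, in this order (a step that is already met when the one before it is completed fails the run):
1. the gate is pushed down (value of joint gate above 0.014 m).
2. the jar rolls past the orange line at full speed (y of jar in the frame of rack between -0.054 and 0.1 m and linear speed of jar above 0.13 m/s).
3. the jar is slowed gradually: it moves on at 0.075 to 0.125 m/s for a moment (0.1 s) (y of jar in the frame of rack above -0.054 m and linear speed of jar between 0.075 and 0.125 m/s), for 0.1 s.
4. then on at 0.025 to 0.065 m/s for a moment (0.1 s) (y of jar in the frame of rack above -0.054 m and linear speed of jar between 0.025 and 0.065 m/s), for 0.1 s.
5. the jar is held at a standstill (under 0.02 m/s) between the green line and the end stop, not touching the stop, for most of a second (y of jar in the frame of rack between 0.115 and 0.186 m and linear speed of jar below 0.02 m/s), for 0.8 s.
At the end, for the whole second after the job is handed in: The jar lies at rest (under 0.02 m/s) in the channel against the end stop, its centre within 10 mm of where it touches the stop, square to the slide within 0.15 rad, with the gate still down (y of jar in the frame of rack between 0.182 and 0.202 m and z of jar in the frame of rack between 0.06 and 0.085 m and angle between the x axis of jar and the x axis of rack, either way round below 0.15 rad and linear speed of jar below 0.02 m/s and value of joint gate above 0.014 m).
It fails at once if the robot touches the jar before it has passed the orange line (y of jar in the frame of rack below -0.061 m and contact force between any of the arm, the fingers and jar above 0.3 N).
It fails at once if the robot bumps, pushes or grips the jar with more than 8 N (contact force between any of the arm, the fingers and jar above 8 N).
It fails at once if the jar is still fast on the last stretch (beyond the green line at more than 0.18 m/s), or slams into the end stop (y of jar in the frame of rack above 0.115 m and linear speed of jar above 0.18 m/s).
It fails at once if the jar is stopped dead or pushed back before the green line (under 0.015 m/s between the two lines) (y of jar in the frame of rack between -0.056 and 0.123 m and linear speed of jar below 0.015 m/s).
It fails at once if a spice jar, the tin or the spatula is disturbed (moved 20 mm) (distance of any of pepper, paprika, tin, spoon from where it was at the start of the episode above 0.02 m).
It also fails if it takes over 32 s, if anything falls off the work surface, if the arm or the gripper's body presses on something with over 40 N, if the wrist force passes 120 N, or if a joint passes its speed limit or range.

## Working session

There is one attempt and no reset: what is moved stays moved. The work goes in short steps, Python scripts to look and compute and a shell command to move; the robot and the scene stay as the last step left them, time stands still between calls to the robot, and variables do not carry over. Pictures are saved under pics/ and viewed, about 8 in all and at most 12, crops included, and the job is handed in when it is done.

```bash
ls; mkdir -p pics; python3 - <<'E'
from plant import robot
import cv2,numpy as np,pickle
s=robot.read_state();print(s)
for n in("scene","side"):
    c=robot.read_camera(n);cv2.imwrite(f"pics/{n}0.png",c["image"]);pickle.dump(c,open(f"{n}0.pkl","wb"));print(n,c["K"].tolist(),c["R"].tolist(),c["t"].tolist())
E
```

```text
pics
{'t': 0.0, 'q': array([ 1.08357122e+00,  1.31187686e-01,  1.48930218e+00,  2.39786709e-05,
        1.52302882e+00, -8.53695194e-02]), 'dq': array([-0.00096644, -0.00039701,  0.00078305, -0.00132147,  0.0012639 ,
        0.00082619]), 'joint_torque': array([ 2.77931926e-03, -5.59842896e+01, -4.91762638e+01,  7.71722873e-02,
        3.54151789e-02, -1.76908920e-04]), 'tool_pos': array([0.23431892, 0.55163553, 0.18355913]), 'orientation': array([-6.26882877e-01, -3.07783241e+00,  2.89110378e-03]), 'force': array([-0.68844602,  0.63899254,  0.15690539]), 'wrist_torque': array([-0.00833212, -0.06940217, -0.02495361]), 'opening': 0.09298576980270765}
scene [[441.14738780860404, 0.0, 319.635417127478], [0.0, 441.14738780860404, 201.47729580973208], [0.0, 0.0, 1.0]] [[-0.7195420751840785, 0.694388340802781, 0.009167016796682768], [0.5311918791452575, 0.5588408802157006, -0.6368139902121117], [-0.447319113798997, -0.4533450151450902, -0.7709629742556888]] [0.536406067547093, -0.19459019988447632, 1.5678369063738544]
side [[369.15022417910785, 0.0, 317.8833746667122], [0.0, 369.15022417910785, 199.4180088682944], [0.0, 0.0, 1.0]] [[0.9496550681355856, -0.31316811363780467, 0.00899912023118802], [-0.16069730931846207, -0.5115561514386427, -0.844089259914549], [0.2689453965811701, 0.8001475092292819, -0.5361271650755759]] [-0.6093049258708794, 0.09157886875544673, 1.1031466724286774]
```

View pics/scene0.png

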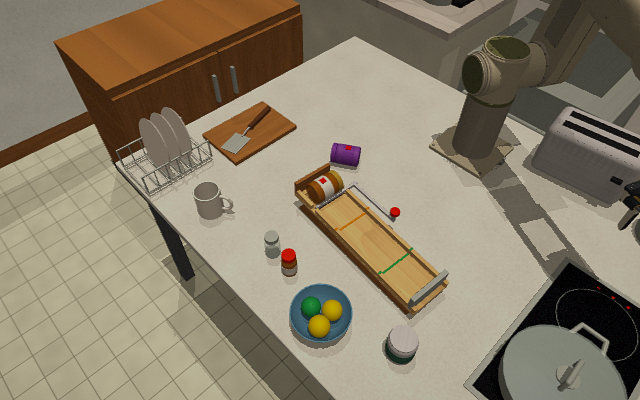

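View pics/side0.png

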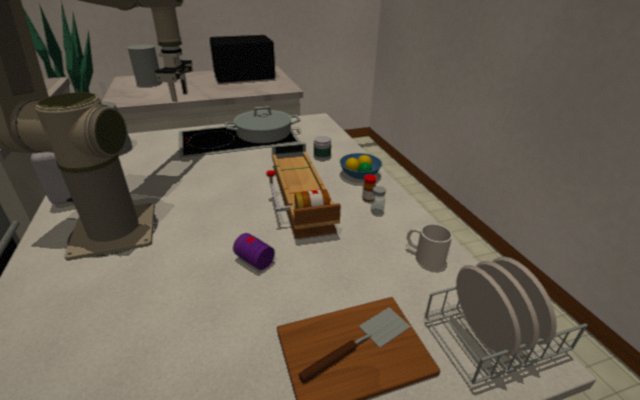

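The scene view shows the slide with the amber jar at (325,185), the knob at (395,212), the orange line at (351,218), the green line at (395,261) and the stop at (430,287). The purple cylinder at (346,154) is the look-alike, because it lies loose on the counter. The amber jar behind the gate is the one meant.

```bash
cat > h.py <<'E'
import numpy as np,cv2,pickle
def ray(c,uv):
    R,t=np.array(c["R"]),np.array(c["t"]);d=R.T@np.linalg.solve(c["K"],[uv[0],uv[1],1]);return -R.T@t,d
def onplane(c,uv,z):
    o,d=ray(c,uv);return o+d*(z-o[2])/d[2]
def tri(c1,u1,c2,u2):
    o1,d1=ray(c1,u1);o2,d2=ray(c2,u2);s=np.linalg.lstsq(np.c_[d1,-d2],o2-o1,rcond=None)[0]
    a,b=o1+s[0]*d1,o2+s[1]*d2;return (a+b)/2,np.linalg.norm(a-b)
def mask(img,lo,hi,roi):
    h=cv2.cvtColor(img,cv2.COLOR_BGR2HSV);m=cv2.inRange(h,lo,hi);z=np.zeros_like(m);x0,y0,x1,y1=roi;z[y0:y1,x0:x1]=m[y0:y1,x0:x1];return z
E
python3 - <<'E'
from h import *
a=pickle.load(open("scene0.pkl","rb"));b=pickle.load(open("side0.pkl","rb"))
def blob(c,n,lo,hi,roi):
    m=mask(c["image"],lo,hi,roi);ys,xs=np.nonzero(m)
    if len(xs)==0: print(n,None);return
    p=np.c_[xs,ys].astype(float);mu=p.mean(0);w,v=np.linalg.eigh(np.cov(p.T));q=(p-mu)@v[:,1]
    print(n,len(xs),mu,"ends",p[q.argmin()],p[q.argmax()]);return mu
k1=blob(a,"knob",(0,150,100),(6,255,255),(380,200,410,225))
k2=blob(b,"knob",(0,150,60),(6,255,255),(260,165,280,182))
g1=blob(a,"green",(45,90,50),(85,255,255),(370,240,420,280))
g2=blob(b,"green",(40,80,30),(85,255,255),(270,150,330,185))
o1=blob(a,"orange",(8,190,150),(20,255,255),(330,200,372,235))
print("knob",tri(a,k1,b,k2))
if g2 is not None: print("green",tri(a,g1,b,g2))
im=a["image"][140:320,280:460];A=cv2.resize(im,None,fx=4.2,fy=3.3,interpolation=cv2.INTER_CUBIC)
cv2.imwrite("pics/c1.png",cv2.resize(im,(600,600),interpolation=cv2.INTER_CUBIC))
E
```

```text
knob 68 [394.85294118 210.92647059] ends [399. 214.] [391. 208.]
knob 43 [270.48837209 172.86046512] ends [274. 170.] [267. 174.]
green 75 [394.78666667 262.8       ] ends [412. 248.] [378. 274.]
green 72 [321.83333333 152.77777778] ends [328. 151.] [315. 154.]
orange 76 [351.73684211 220.73684211] ends [368. 207.] [334. 229.]
knob (array([0.48887333, 0.04059188, 0.09490604]), np.float64(0.0016469625877901096))
green (array([0.66774832, 0.1436618 , 0.11145222]), np.float64(0.07271421919081243))
```

View pics/c1.png

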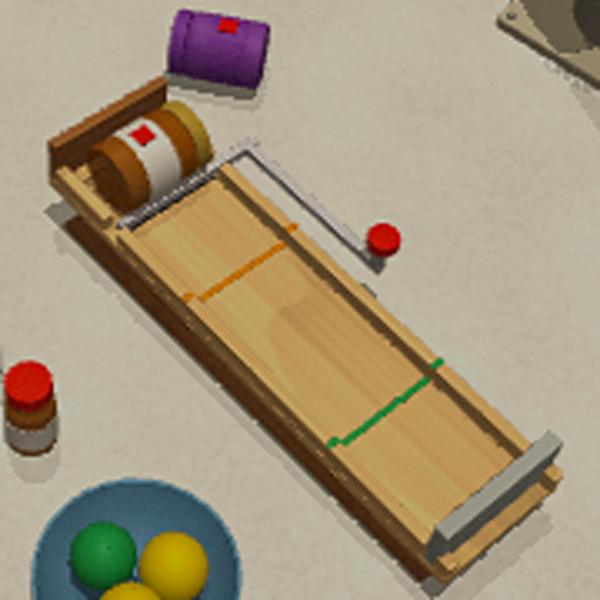

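```bash
python3 - <<'E'
from h import *
a=pickle.load(open("scene0.pkl","rb"))
oa,ob=[onplane(a,u,.0717) for u in((368,207),(334,229))]
ga,gb=[onplane(a,u,.0641) for u in((412,248),(378,274))]
print(oa,ob,np.linalg.norm(oa-ob),ga,gb,np.linalg.norm(ga-gb))
om,gm=(oa+ob)/2,(ga+gb)/2;d=gm-om;print("len",np.linalg.norm(d[:2]),"yaw y-axis",np.degrees(np.arctan2(d[1],d[0])))
for p,q in((oa,ob),(ga,gb)):e=(q-p);print("x-axis dir",np.degrees(np.arctan2(e[1],e[0])))
y=d[:2]/np.linalg.norm(d[:2]);x=np.array([y[1],-y[0]])
print("x",x,"y",y);O=om[:2]+.06*y;print("origin",O,"from green",gm[:2]-.117*y)
K=np.array([.4889,.0406]);print("knob pred",O-.098*x+.012*y)
from scipy.spatial.transform import Rotation as Rr
from plant import robot
s=robot.read_state();print(Rr.from_rotvec(s["orientation"]).as_matrix().round(3))
E
```

```text
[ 0.51730363 -0.03276957  0.0717    ] [ 0.64622792 -0.04545735  0.0717    ] 0.12954709832801428 [0.53229482 0.14452985 0.0641    ] [0.66187465 0.13384993 0.0641    ] 0.130019206890007
len 0.1789602064740182 yaw y-axis 85.08948294493199
x-axis dir -5.620533917058311
x-axis dir -4.711645202957843
x [ 0.9963296  -0.08559981] y [0.08559981 0.9963296 ]
origin [0.58690176 0.02066632] from green [0.58706956 0.02261933]
knob pred [0.49028866 0.04101105]
[[-0.92   0.391 -0.001]
 [ 0.391  0.92  -0.001]
 [ 0.    -0.002 -1.   ]]
```

```bash
python3 -m inch '[[[0,0,0,0,0,8,0],[0,0,0,0,0,8,0],[0,0,0,0,0,8,0],[0,0,0,0,0,8,0],[0,0,0,0,0,8,0]]]'; python3 -m inch '[[[0,0,0,0,0,8,0],[0,0,0,0,0,8,0],[0,0,0,0,0,8,0],[0,0,0,0,0,8,0],[0,0,0,0,0,0,0]]]'
python3 - <<'E'
from plant import robot
from scipy.spatial.transform import Rotation as R
s=robot.read_state();print(s["t"],s["tool_pos"],s["opening"],s["q"].round(2));print(R.from_rotvec(s["orientation"]).as_matrix().round(3))
E
```

```text
t: 0.6
tool_pos: [0.2344, 0.5519, 0.184]
orientation: [1.65, 2.674, -0.002]
force: [0.1, 0.3, 0.2]
opening: 0.0576
t: 1.1
tool_pos: [0.2345, 0.5519, 0.1841]
orientation: [2.319, 2.119, -0.002]
force: [-1.5, -1.1, 0.8]
opening: 0.0463
1.1 [0.23447311 0.55190158 0.1840542 ] 0.04629501952556648 [ 1.08  0.13  1.49 -0.    1.52  1.17]
[[ 0.09   0.996 -0.   ]
 [ 0.996 -0.09  -0.001]
 [-0.001 -0.    -1.   ]]
```

```bash
python3 -m inch '[[[-1.6,1.1,0,0,0,0,0],[-3.2,2.2,0,0,0,0,0],[-3.2,2.2,0,0,0,0,0],[-3.2,2.2,0,0,0,0,0],[-3.2,2.2,0,0,0,0,0]]]'; python3 -m inch '[[[-3.2,2.2,0,0,0,0,0],[-3.2,2.2,0,0,0,0,0],[-3.2,2.2,0,0,0,0,0],[-3.2,2.2,0,0,0,0,0],[-3.2,2.2,0,0,0,0,0]]]'; python3 -m inch '[[[-3.2,2.2,0,0,0,0,0],[-3.2,2.2,0,0,0,0,0],[-3.2,2.2,0,0,0,0,0],[-3.2,2.2,0,0,0,0,0],[-1.6,1.1,0,0,0,0,0]]]'
```

```text
t: 1.6
tool_pos: [0.321, 0.3987, 0.1843]
orientation: [2.311, 2.128, -0.001]
force: [-0.1, 0.4, -0.1]
opening: 0.0469
t: 2.1
tool_pos: [0.4166, 0.2296, 0.1845]
orientation: [-2.311, -2.128, 0.0]
force: [0.6, 0.2, 0.2]
opening: 0.0465
t: 2.6
tool_pos: [0.5031, 0.0763, 0.1844]
orientation: [2.313, 2.125, -0.001]
force: [-0.0, 0.9, 0.1]
opening: 0.0466
```

```bash
python3 -m inch '[[[-1.75,1.1,0,0,0,0,0],[-1.75,1.1,1,0,0,0,0],[0,0,2,0,0,0,0],[0,0,1.9,0,0,0,0],[0,0,1,0,0,0,0]]]'
python3 - <<'E'
from plant import robot
import cv2,pickle
s=robot.read_state();print(s["tool_pos"],s["t"])
for n in("wrist","side"):
    c=robot.read_camera(n);c["s"]=s;pickle.dump(c,open(n+"1.pkl","wb"))
    if n=="wrist":cv2.imwrite("pics/w1.png",c["image"]);print(c["K"],c["tool_from_camera"])
    else: cv2.imwrite("pics/s1.png",cv2.resize(c["image"][110:260,220:380],(640,600),interpolation=cv2.INTER_CUBIC))
E
```

```text
t: 3.1
tool_pos: [0.5199, 0.0419, 0.1235]
orientation: [-2.312, -2.125, 0.003]
force: [-0.8, -0.7, -0.9]
opening: 0.0468
[0.51991592 0.04194997 0.12352694] 3.1
[[301.23083735   0.         318.11493273]
 [  0.         301.23083735 195.22299266]
 [  0.           0.           1.        ]] [[ 1.29139496e-04 -9.67846308e-01 -2.51542259e-01  6.97646875e-02]
 [ 9.99999402e-01  3.98075929e-04 -1.01826588e-03  8.10742809e-04]
 [ 1.08565779e-03 -2.51541977e-01  9.67845781e-01 -2.00172343e-01]
 [ 0.00000000e+00  0.00000000e+00  0.00000000e+00  1.00000000e+00]]
```

View pics/w1.png

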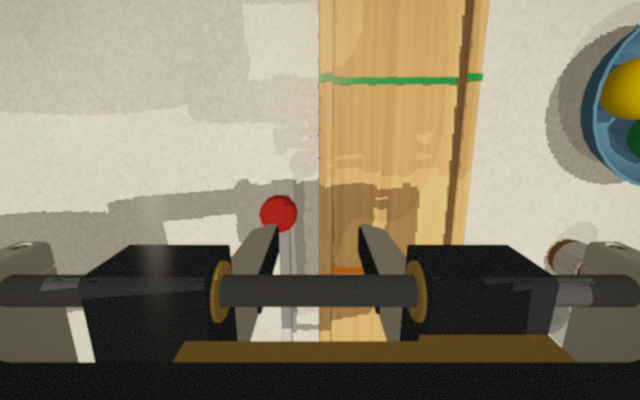

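View pics/s1.png

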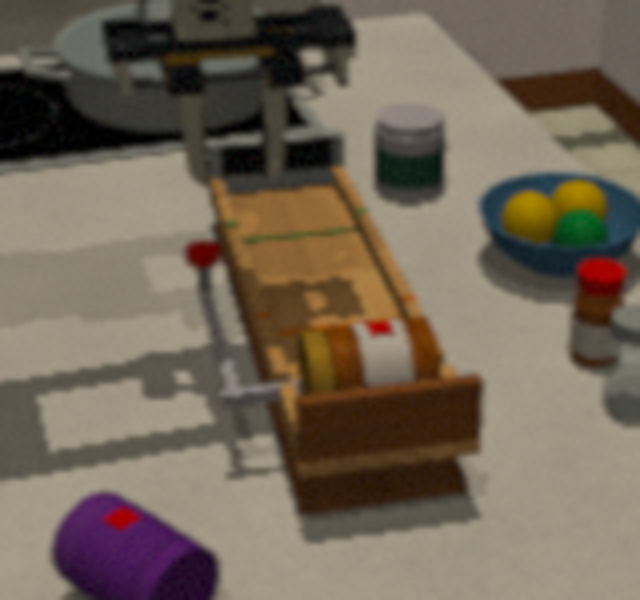

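The wrist view shows the knob at (278,213), next to the left finger. The side view agrees: the fingers are over the lower deck, the jar is behind the gate, and nothing has been disturbed. Next I'll check a jar mask offline before pressing.

```bash
cat >> h.py <<'E'
Ox,X,Y=np.array([.587,.0216]),np.array([.9963,-.0856]),np.array([.0856,.9963])
def rack(p): d=np.array(p[:2])-Ox;return np.array([d@X,d@Y])
def proj(c,P): q=np.array(c["R"])@P+np.array(c["t"]);q=np.array(c["K"])@q;return q[:2]/q[2]
def jar(c):
    "glass-coloured pixels inside channel outline"
    im=c["image"];poly=[]
    for x,y in((-.05,-.21),(.05,-.21),(.05,.21),(-.05,.21)):
        p=Ox+x*X+y*Y;poly.append(proj(c,np.array([p[0],p[1],.092-.043*(y+.16)])))
    r=np.zeros(im.shape[:2],np.uint8);cv2.fillPoly(r,[np.int32(poly)],255)
    h=cv2.cvtColor(im,cv2.COLOR_BGR2HSV)
    m=cv2.inRange(h,(5,150,40),(17,255,175))&r
    n,l,st,ce=cv2.connectedComponentsWithStats(m)
    out=[]
    for i in range(1,n):
        if st[i,4]>25: out.append((int(st[i,4]),ce[i].round(1).tolist(),rack(onplane(c,ce[i],.09)).round(3).tolist()))
    return out,h,m
E
python3 - <<'E'
from h import *
for f in("scene0","side0"):
    c=pickle.load(open(f+".pkl","rb"));o,h,m=jar(c);print(f,o)
    for x,y,n in((0,-.189,"jar"),(.03,-.189,"glass"),(-.035,-.189,"glass-"),(0,0,"wood"),(-.03,.05,"wood"),(0,-.1,"wood")):
        p=Ox+x*X+y*Y;z=.1 if "w" not in n else .05
        u=np.int32(proj(c,np.array([*p,z])));print(n,u,h[u[1]-1:u[1]+2,u[0]-1:u[0]+2].reshape(-1,3).mean(0).round())
E
```

```text
scene0 [(102, [333.8, 182.3], [-0.038, -0.185]), (235, [316.1, 192.7], [0.029, -0.186]), (123, [370.3, 215.7], [-0.037, -0.023]), (90, [404.6, 247.7], [-0.034, 0.114]), (40, [426.8, 268.4], [-0.032, 0.195])]
jar [323 185] [ 25.  30. 191.]
glass [315 190] [ 15. 213. 101.]
glass- [332 179] [ 15. 251. 131.]
wood [365 235] [ 18. 142. 182.]
wood [384 241] [ 18. 139. 188.]
wood [342 214] [ 20. 133. 190.]
side0 [(219, [291.0, 162.2], [-0.018, 0.082]), (832, [304.3, 184.6], [-0.004, -0.081])]
jar [313 199] [ 17.  47. 146.]
glass [323 198] [ 13. 158. 113.]
glass- [301 201] [ 20. 215. 113.]
wood [300 182] [ 16. 157. 150.]
wood [289 176] [ 16. 158. 157.]
wood [306 198] [ 14. 226. 110.]
```

```bash
sed -i 's/(5,150,40)/(5,190,40)/' h.py; python3 -m inch '[[[0,0.2,1.0,0,0,0,0],[0,0.1,0.9,0,0,0,0],[0,0,0,0,0,0,0]]]'; python3 - <<'E'
from plant import robot
s=robot.read_state();print(s["t"],s["tool_pos"],s["force"])
from h import rack;print(rack(s["tool_pos"]))
E
```

```text
t: 3.5
tool_pos: [0.5235, 0.0421, 0.1054]
orientation: [-2.315, -2.122, 0.002]
force: [-0.6, -0.7, -0.3]
opening: 0.0465
3.5 [0.52346555 0.04205703 0.10541349] [-0.63911804 -0.66812423 -0.30851431]
[-0.0650505   0.01494279]
```

```bash
python3 -m inch '[[[0,0,0.8,0,0,0,0],[0,0,0.8,0,0,0,0],[0,0,0.6,0,0,0,0]]]'; python3 - <<'E'
from plant import robot
s=robot.read_state();print(s["t"],s["tool_pos"],s["force"])
E
```

```text
t: 3.8
tool_pos: [0.5238, 0.042, 0.0838]
orientation: [-2.316, -2.122, 0.001]
force: [-0.2, 0.2, -0.1]
opening: 0.0467
3.8 [0.52382051 0.04196574 0.08380169] [-0.19722659  0.19810707 -0.1296453 ]
```

```bash
python3 -m inch '[[[0,0,0.3,0,0,0,0]]]'; python3 - <<'E'
from plant import robot
from h import *
s=robot.read_state();print(s["t"],s["tool_pos"],s["force"])
c=robot.read_camera("scene");print(s["t"],jar(c)[0]);pickle.dump(c,open("p.pkl","wb"))
cv2.imwrite("pics/p.png",cv2.resize(c["image"][150:300,290:450],(640,600),interpolation=cv2.INTER_CUBIC))
E
```

```text
t: 3.9
tool_pos: [0.5235, 0.0419, 0.0806]
orientation: [-2.316, -2.121, 0.002]
force: [0.1, -0.6, -0.7]
opening: 0.0463
3.9 [0.52345936 0.04193745 0.08058457] [ 0.07765689 -0.64359575 -0.724701  ]
3.9 [(97, [334.0, 182.3], [-0.039, -0.185]), (230, [316.3, 192.7], [0.029, -0.186]), (27, [359.9, 215.9], [-0.013, -0.041])]
```

View pics/p.png

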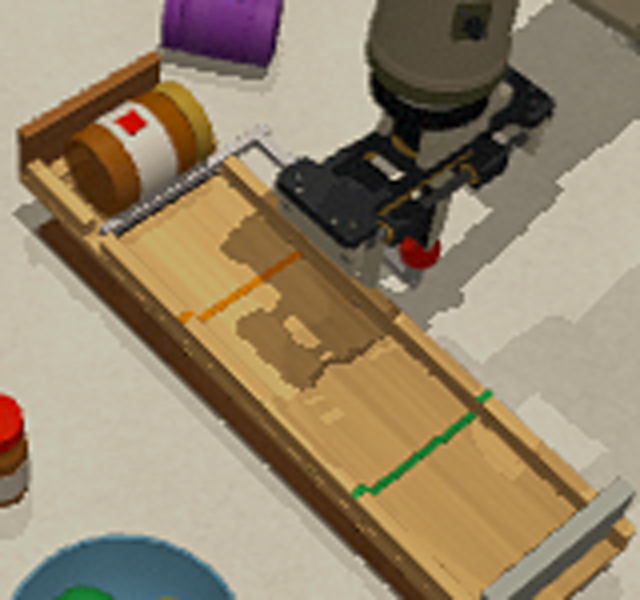

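```bash
python3 - <<'E'
from h import *
c=pickle.load(open("p.pkl","rb"));T=np.array([.5235,.0419])
f=lambda P:((proj(c,np.array(P))-[290,150])*4).round()
m=mask(c["image"],(0,150,60),(6,255,255),(380,190,415,225));ys,xs=np.nonzero(m);print("red",len(xs),(xs.mean()-290)*4,(ys.mean()-150)*4,(xs.min()-290)*4,(xs.max()-290)*4)
for n,dx in(("in-",-.023),("out-",-.04),("in+",.023),("out+",.04)):print(n,f([*(T+dx*X),.0806]))
K=Ox-.098*X+.012*Y
for z in(.1006,.0826,.06):print("knob",z,f([*K,z]))
im=c["image"][190:230,370:420];cv2.imwrite("pics/k.png",cv2.resize(im,(750,600),interpolation=cv2.INTER_CUBIC))
E
```

```text
red 52 416.9230769230769 252.23076923076928 400 436
in- [409. 268.]
out- [425. 256.]
in+ [362. 301.]
out+ [345. 313.]
knob 0.1006 [420. 242.]
knob 0.0826 [416. 257.]
knob 0.06 [412. 276.]
```

View pics/k.png

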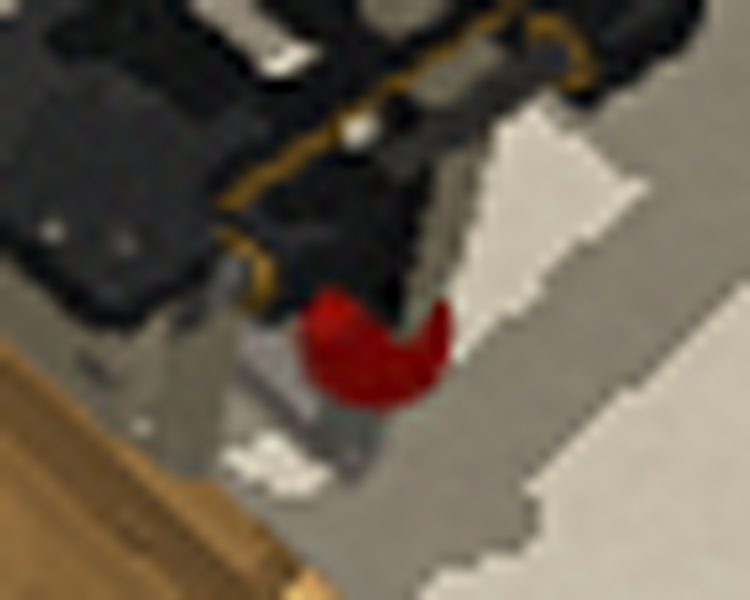

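```bash
python3 -m inch '[[[0,0,0.2,0,0,0,0]]]'; python3 - <<'E'
from plant import robot
from h import *
s=robot.read_state();print(s["t"],s["tool_pos"],s["force"],s["joint_torque"].round(1))
c=robot.read_camera("scene");print(s["t"],jar(c)[0]);pickle.dump(c,open("p2.pkl","wb"))
m=mask(c["image"],(0,150,60),(6,255,255),(380,190,415,225));ys,xs=np.nonzero(m);print("red",len(xs),xs.mean(),ys.mean(),ys.max())
c=pickle.load(open("scene0.pkl","rb"));m=mask(c["image"],(0,150,60),(6,255,255),(380,190,415,225));ys,xs=np.nonzero(m);print("red before",len(xs),xs.mean(),ys.mean(),ys.max())
E
```

```text
t: 4.05
tool_pos: [0.5241, 0.0419, 0.0796]
orientation: [2.317, 2.122, 0.0]
force: [0.7, -0.8, 0.1]
opening: 0.0463
4.05 [0.52414563 0.04192631 0.07963414] [ 0.73720913 -0.82167927  0.08675248] [  0.  -46.5 -46.1   0.1   0.1  -0. ]
4.05 [(98, [334.0, 182.3], [-0.038, -0.185]), (228, [316.3, 192.7], [0.029, -0.186]), (26, [360.0, 215.8], [-0.014, -0.041])]
red 51 394.29411764705884 213.13725490196077 216
red before 82 394.5487804878049 211.59756097560975 216
```

```bash
python3 - <<'E'
from plant import robot
from h import *
w=robot.read_camera("wrist");b=robot.read_camera("side");c=robot.read_camera("scene")
print(robot.read_state()["t"],robot.read_state()["force"],robot.read_state()["tool_pos"],jar(c)[0])
A=cv2.resize(w["image"][150:350,200:400],(400,400),interpolation=cv2.INTER_CUBIC)
B=cv2.resize(b["image"][145:215,250:320],(400,400),interpolation=cv2.INTER_CUBIC)
cv2.imwrite("pics/m.png",np.hstack([A,B]))
Kw=np.array([*(Ox-.098*X+.012*Y)])
E
```

```text
4.25 [ 0.93956424 -0.22087448  0.4358542 ] [0.52425264 0.04195491 0.07988628] [(99, [334.0, 182.4], [-0.038, -0.184]), (227, [316.3, 192.7], [0.029, -0.186])]
```

View pics/m.png

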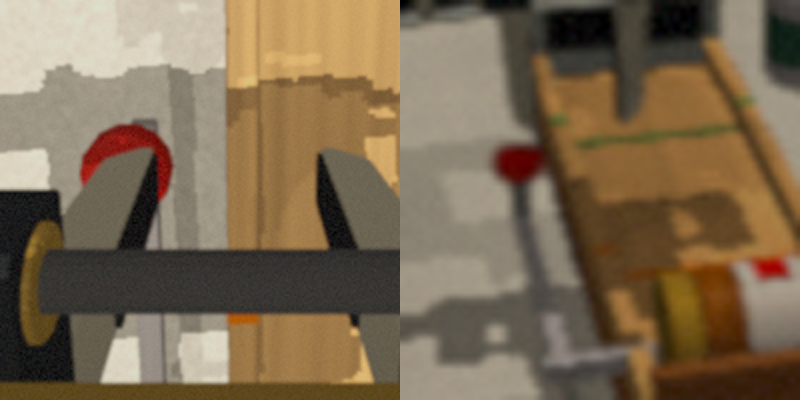

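The wrist crop shows the finger centred over the knob at (125,165). The side crop shows the fingertips ending above the knob. So the tips sit higher than the reading says, and I'll triangulate one.

```bash
python3 - <<'E'
from plant import robot
from h import *
a=pickle.load(open("p2.pkl","rb"));b=pickle.load(open("side0.pkl","rb"))
s=robot.read_state();T=s["tool_pos"]
for dx in(-.023,-.032,.023,.032):
  for z in(.08,.1):
    P=np.array([*(T[:2]+dx*X),z]);print(dx,z,"scene",proj(a,P).round(1),"side",proj(b,P).round(1),"side crop",((proj(b,P)-[250,145])*400/70+[400,0]).round(),"k.png",((proj(a,P)-[370,190])*15).round())
K=Ox-.098*X+.012*Y
for z in(.08,.1):print("knob",z,((proj(b,np.array([*K,z]))-[250,145])*400/70+[400,0]).round())
print(tri(a,(381,221.5),b,(289.7,165.7)))
E
```

```text
-0.023 0.08 scene [392.  217.3] side [274.  175.7] side crop [537. 176.] k.png [329. 410.]
-0.023 0.1 scene [392.9 213. ] side [273.7 170.4] side crop [535. 145.] k.png [344. 345.]
-0.032 0.08 scene [394.2 215.8] side [271.3 176. ] side crop [522. 177.] k.png [363. 386.]
-0.032 0.1 scene [395.2 211.4] side [271.  170.7] side crop [520. 147.] k.png [378. 322.]
0.023 0.08 scene [380.4 225.4] side [287.7 174.3] side crop [615. 167.] k.png [156. 531.]
0.023 0.1 scene [381.2 221.1] side [287.4 169. ] side crop [614. 137.] k.png [168. 467.]
0.032 0.08 scene [378.1 227. ] side [290.3 174. ] side crop [630. 166.] k.png [121. 555.]
0.032 0.1 scene [378.9 222.8] side [290.1 168.7] side crop [629. 136.] k.png [133. 491.]
knob 0.08 [519. 180.]
knob 0.1 [517. 149.]
(array([0.55553657, 0.04411333, 0.10938272]), np.float64(0.0015647111075629515))
```

The triangulated tip is about 27 mm above the reported TCP with the jaws half open, so it hasn't touched the knob yet. I'll keep going down and watch the force.

```bash
python3 -m inch '[[[0,0,0.5,0,0,0,0]]]';python3 -m inch '[[[0,0,0.4,0,0,0,0]]]'
```

```text
t: 4.35
tool_pos: [0.525, 0.0419, 0.0755]
orientation: [2.316, 2.121, 0.002]
force: [0.4, 0.0, 0.1]
opening: 0.0463
t: 4.45
tool_pos: [0.5242, 0.0419, 0.0705]
orientation: [2.316, 2.122, 0.0]
force: [0.2, 0.4, -0.0]
opening: 0.0466
```

```bash
python3 -m inch '[[[0,0,0.4,0,0,0,0]]]';python3 - <<'E'
from plant import robot
from h import *
s=robot.read_state();c=robot.read_camera("scene");print(s["t"],s["force"],jar(c)[0])
m=mask(c["image"],(0,150,60),(6,255,255),(380,190,415,225));ys,xs=np.nonzero(m);print("red",len(xs),xs.mean(),ys.mean(),ys.max())
E
```

```text
t: 4.55
tool_pos: [0.5239, 0.0419, 0.0662]
orientation: [-2.317, -2.122, 0.0]
force: [-0.4, -0.5, 2.3]
opening: 0.0465
4.55 [-0.41497372 -0.48604273  2.29750221] [(98, [334.1, 182.4], [-0.039, -0.184]), (231, [316.3, 192.7], [0.029, -0.186])]
red 21 394.5238095238095 214.61904761904762 216
```

```bash
python3 -m inch '[[[0,0,0.7,0,0,0,0],[0,0,0.7,0,0,0,0],[0,0,0.4,0,0,0,0]]]';python3 - <<'E'
from plant import robot
from h import *
s=robot.read_state();c=robot.read_camera("scene");print(s["t"],s["force"],jar(c)[0])
m=mask(c["image"],(0,150,60),(6,255,255),(380,190,415,225));ys,xs=np.nonzero(m);print("red",len(xs),xs.mean(),ys.mean(),ys.max())
E
```

```text
t: 4.9
tool_pos: [0.5242, 0.0418, 0.0482]
orientation: [2.316, 2.122, -0.0]
force: [-2.8, -1.4, 25.2]
opening: 0.0466
4.9 [-2.84513371 -1.38106788 25.23879895] [(114, [335.8, 183.8], [-0.039, -0.177]), (264, [318.3, 194.2], [0.028, -0.177])]
red 19 393.63157894736844 218.42105263157896 220
```

```bash
python3 -m inch '[[[0,0,-0.6,0,0,0,0],[0.4,2.2,-0.1,0,0,0,0],[0.6,2.5,0.2,0,0,0,0]]]';python3 - <<'E'
from plant import robot
from h import *
s=robot.read_state();c=robot.read_camera("scene");print(s["t"],rack(s["tool_pos"]),s["force"],jar(c)[0])
E
```

```text
t: 5.25
tool_pos: [0.5723, 0.0479, 0.054]
orientation: [2.317, 2.122, 0.001]
force: [-0.3, -0.2, -0.3]
opening: 0.046
5.25 [-0.01693001  0.02494918] [-0.28737935 -0.20005802 -0.25788013] [(118, [343.8, 191.2], [-0.038, -0.139]), (276, [326.1, 201.9], [0.029, -0.14])]
```

```bash
python3 -m inch '[[[-1.0,1.7,0.6,0,0,0,0]]]';python3 - <<'E'
from plant import robot
from h import *
s=robot.read_state();c=robot.read_camera("scene");print(s["t"],rack(s["tool_pos"]),s["force"],jar(c)[0]);pickle.dump(c,open("q.pkl","wb"))
E
```

```text
t: 5.4
tool_pos: [0.5882, 0.0377, 0.0476]
orientation: [-2.315, -2.123, -0.001]
force: [-0.5, -0.2, -0.0]
opening: 0.0463
5.4 [-0.00019264  0.01613623] [-0.4856156  -0.18375737 -0.0047138 ] [(123, [348.6, 195.8], [-0.038, -0.117]), (276, [330.8, 206.5], [0.029, -0.119])]
```

```bash
python3 -m inch '[[[0,0,0.2,0,0,0,0]]]';python3 - <<'E'
from plant import robot
from h import *
s=robot.read_state();c=robot.read_camera("scene");print(s["t"],rack(s["tool_pos"]),s["tool_pos"][2],s["force"],jar(c)[0]);pickle.dump(c,open("q.pkl","wb"))
E
```

```text
t: 5.55
tool_pos: [0.5877, 0.0361, 0.045]
orientation: [-2.317, -2.12, 0.001]
force: [-0.2, -0.3, 0.2]
opening: 0.0463
5.55 [-0.00059598  0.01453622] 0.04497069455053554 [-0.20949821 -0.33695625  0.18099375] [(98, [353.4, 199.2], [-0.04, -0.099]), (205, [334.8, 210.6], [0.03, -0.1])]
```

```bash
python3 - <<'E'
from h import *
for f in("scene0","p2","q"):
    c=pickle.load(open(f+".pkl","rb"));o,h,m=jar(c)
    ys,xs=np.nonzero(m);P=np.array([rack(onplane(c,(x,y),.09)) for x,y in zip(xs,ys)])
    k=(P[:,0]>.01)&(P[:,1]<-.05);print(f,np.percentile(P[k,1],[3,10,25,50,75,90,97]).round(4))
    k=(P[:,0]<-.02)&(P[:,1]<-.06);print(f,np.percentile(P[k,1],[3,10,25,50,75,90,97]).round(4))
E
```

```text
scene0 [-0.2145 -0.2098 -0.2003 -0.185  -0.1695 -0.1593 -0.1537]
scene0 [-0.2161 -0.2113 -0.2009 -0.1854 -0.1707 -0.1602 -0.1555]
p2 [-0.215  -0.2102 -0.2003 -0.185  -0.1696 -0.1597 -0.1544]
p2 [-0.2161 -0.2113 -0.2011 -0.1857 -0.1712 -0.161  -0.1555]
q [-0.1261 -0.1214 -0.1124 -0.1002 -0.0885 -0.0781 -0.0648]
q [-0.1265 -0.1225 -0.1131 -0.0971 -0.084  -0.0764 -0.0729]
```

```bash
python3 -m inch '[[[0,0,0,0,0,0,0]]]';python3 - <<'E'
from plant import robot
from h import *
s=robot.read_state();c2=robot.read_camera("scene");print(s["t"],rack(s["tool_pos"]),s["force"],robot.read_state()["t"]);pickle.dump(c2,open("q2.pkl","wb"))
for f in("q","q2"):
    c=pickle.load(open(f+".pkl","rb"));o,h,m=jar(c);print(o)
    ys,xs=np.nonzero(m);P=np.array([rack(onplane(c,(x,y),.09)) for x,y in zip(xs,ys)])
    for k in ((P[:,0]>.01),(P[:,0]<-.02)):
        Q=np.sort(P[k,1]);print(f,len(Q),Q[[3,10,20,40,60]].round(4))
E
```

```text
t: 5.7
tool_pos: [0.5868, 0.0367, 0.0452]
orientation: [-2.316, -2.121, 0.001]
force: [0.3, 0.8, 0.3]
opening: 0.0465
5.7 [-0.00144508  0.0150002 ] [0.33095092 0.81478998 0.256827  ] 5.75
[(98, [353.4, 199.2], [-0.04, -0.099]), (205, [334.8, 210.6], [0.03, -0.1])]
q 189 [-0.1274 -0.1246 -0.121  -0.1143 -0.1086]
q 99 [-0.1264 -0.1224 -0.1161 -0.1027 -0.0914]
[(52, [357.0, 202.1], [-0.041, -0.084]), (90, [338.8, 216.9], [0.036, -0.076])]
q2 86 [-0.0969 -0.0935 -0.0906 -0.0841 -0.0688]
q2 67 [-0.097  -0.0926 -0.0869 -0.0758 -0.0423]
```

```bash
python3 -m inch '[[[0.2,0,0,0,0,0,0],[1.5,0,0.06,0,0,0,0],[2.0,0,0.08,0,0,0,0],[2.1,0,0.09,0,0,0,0],[2.0,0,0.08,0,0,0,0]]]';python3 - <<'E'
from plant import robot
from h import *
s=robot.read_state();print(s["t"],rack(s["tool_pos"]),s["force"],s["wrist_torque"],s["dq"])
E
```

```text
t: 6.25
tool_pos: [0.5946, 0.1161, 0.0428]
orientation: [2.316, 2.122, 0.001]
force: [0.3, -0.9, -0.9]
opening: 0.0464
6.25 [-0.0004918   0.09477364] [ 0.26310954 -0.88913748 -0.87220659] [ 0.00107866  0.06948156 -0.03529953] [ 0.32955052  0.14036435 -0.15223539 -0.00116582  0.00783545  0.32444061]
```

```bash
python3 -m inch '[[[1.8,0,0.07,0,0,0,0],[1.6,0,0.07,0,0,0,0],[1.4,0,0.06,0,0,0,0],[1.2,0,0.05,0,0,0,0],[1.0,0,0.04,0,0,0,0]]]';python3 - <<'E'
from plant import robot
from h import *
s=robot.read_state();print(s["t"],rack(s["tool_pos"]),s["force"],s["wrist_torque"],s["dq"])
E
```

```text
t: 6.75
tool_pos: [0.6009, 0.1847, 0.0396]
orientation: [2.316, 2.122, -0.0]
force: [0.5, -0.4, -0.2]
opening: 0.0466
6.75 [-1.57208920e-04  1.63683777e-01] [ 0.54924253 -0.35270907 -0.17199342] [-0.06005436  0.05836038  0.03914916] [ 0.14420995  0.09572171 -0.10886362 -0.00336761  0.01489711  0.14966375]
```

```bash
python3 -m inch '[[[0.85,0,0.04,0,0,0,0],[0.65,0,0.03,0,0,0,0],[0.5,0,0.02,0,0,0,0],[0.45,0,0.02,0,0,0,0],[0.35,0,0.01,0,0,0,0]]]';python3 -m inch '[[[0.2,0,0.01,0,0,0,0],[0.1,0,0,0,0,0,0],[0,0,0,0,0,0,0]]]';python3 - <<'E'
from plant import robot
from h import *
s=robot.read_state();print(s["t"],rack(s["tool_pos"]),s["force"])
a=robot.read_camera("scene");b=robot.read_camera("side");print(jar(a)[0])
A=cv2.resize(a["image"][190:320,340:470],(400,400),interpolation=cv2.INTER_CUBIC)
B=cv2.resize(b["image"][120:220,240:340],(400,400),interpolation=cv2.INTER_CUBIC)
cv2.imwrite("pics/h.png",np.hstack([A,B]))
E
```

```text
t: 7.25
tool_pos: [0.6033, 0.2118, 0.0384]
orientation: [2.317, 2.122, -0.0]
force: [0.5, -0.1, 0.3]
opening: 0.0466
t: 7.55
tool_pos: [0.6035, 0.2147, 0.0384]
orientation: [-2.317, -2.122, -0.0]
force: [0.7, 1.1, -0.1]
opening: 0.0465
7.55 [-4.57087168e-05  1.93799273e-01] [ 0.67195476  1.06506858 -0.06103386]
[(27, [408.2, 251.5], [-0.033, 0.128]), (33, [417.6, 260.4], [-0.032, 0.163]), (26, [394.2, 278.7], [0.055, 0.163])]
```

View pics/h.png

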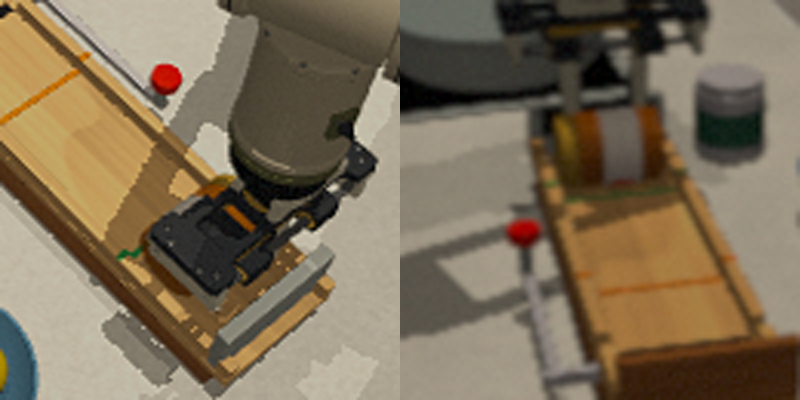

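The side view shows the jar square against the fingertips, just past the green line, with the hand between it and the stop. I'll hold it for over a second before releasing.

```bash
for i in 1 2 3; do python3 -m inch '[[[0,0,0,0,0,0,0],[0,0,0,0,0,0,0],[0,0,0,0,0,0,0],[0,0,0,0,0,0,0],[0,0,0,0,0,0,0]]]' | head -1; done; python3 -m inch '[[[0.8,0,-3,0,0,0,0],[0.2,0,-5,0,0,0,0],[0,0,-5,0,0,0,0],[0,0,-4,0,0,0,0],[0,0,0,0,0,0,0]]]';python3 -m inch '[[[0,0,0,0,0,0,0],[0,0,0,0,0,0,0],[0,0,0,0,0,0,0],[0,0,0,0,0,0,0],[0,0,0,0,0,0,0]]]'; python3 -m inch '[[[-3,-3,0,0,0,0,0],[-3,-4,0,0,0,0,0],[-3,-4,0,0,0,0,0],[-3,-4,0,0,0,0,0],[0,0,0,0,0,0,0]]]';python3 - <<'E'
from plant import robot
from h import *
a=robot.read_camera("scene");b=robot.read_camera("side");print(jar(a)[0])
A=cv2.resize(a["image"][190:320,340:470],(400,400),interpolation=cv2.INTER_CUBIC)
B=cv2.resize(b["image"][120:220,240:340],(400,400),interpolation=cv2.INTER_CUBIC)
cv2.imwrite("pics/e.png",np.hstack([A,B]))
E
```

```text
t: 8.15
t: 8.65
t: 9.15
t: 9.65
tool_pos: [0.6081, 0.2256, 0.2171]
orientation: [2.312, 2.118, 0.017]
force: [0.8, 0.7, 0.6]
opening: 0.0469
t: 10.15
tool_pos: [0.6039, 0.2244, 0.2071]
orientation: [-2.316, -2.122, 0.003]
force: [-0.0, -0.5, -0.0]
opening: 0.0465
t: 10.65
tool_pos: [0.4392, 0.116, 0.2068]
orientation: [-2.317, -2.12, 0.005]
force: [0.8, 0.8, -0.8]
opening: 0.0464
[(123, [424.8, 266.5], [-0.033, 0.188]), (310, [406.8, 281.2], [0.035, 0.188])]
```

View pics/e.png

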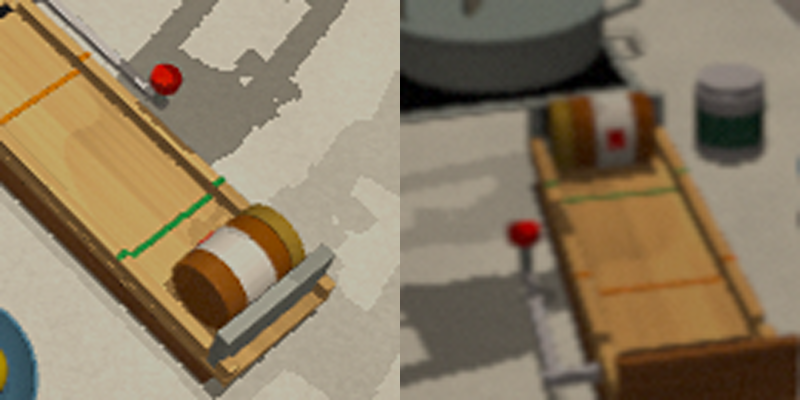

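The jar lies square against the stop. Both glass patches read rack y = 0.188, against 0.191 for touching the stop. The knob is still down and the gate bar is gone.

```bash
python3 -m inch '[[[0,0,0,0,0,0,0],[0,0,0,0,0,0,0],[0,0,0,0,0,0,0],[0,0,0,0,0,0,0],[0,0,0,0,0,0,0]]]'|head -1; python3 - <<'E'
from plant import robot
from h import *
print(jar(robot.read_camera("scene"))[0]);print(robot.close_job())
E
```

```text
t: 11.25
[(124, [424.8, 266.5], [-0.033, 0.188]), (303, [406.8, 281.1], [0.035, 0.188])]
the job is handed in; nothing more can be done
None
```

The job is handed in at about 11.3 s of the 32 s allowed. The jar is resting against the end stop and nothing I could see had gone wrong, but some steps could not be measured directly (see below).

**What I did**
- **Gate:** I pressed the red knob down until the force reached 25 N. The jar then started to roll.
- **Catch:** The jar rolled freely past the orange line at about 0.2 m/s. I met it from below with two fingertips already moving. My commanded hand speed fell from 21 cm/s to about 10 cm/s at the green line, then to zero.
- **Hold and release:** The hand stood still with the jar against it for about 1.6 s. I then drew it forward and up, and the jar rolled on to the stop.

**Last checks**
- Two pictures 0.6 s apart both put the jar at rack y = 0.188 at each end, so it was at rest and square. It would touch the stop at 0.191. The gate was still down.

**What disagreed or could not be checked**
- **Fingertip height:** With the jaws half open, the tips sat about 3 cm above the reported TCP. My first press therefore missed the knob. I triangulated the tip and pressed again by force.
- **Contact with the jar:** The touch was too light to stand out from the roughly 1 N force noise. The moment of contact and the jar's speeds during the ride come from my predictions and the commanded hand speed, not from measurement.
- **Standstill:** I only confirmed by picture that the jar was against the fingers past the green line at the start of the hold.
- **Other objects:** I did not measure the spice jars, tin and spatula at the end. The hand stayed clear of them, and the tin looked unmoved in the last side view.

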